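Count a used culture dish and push it off the ledge into the discard chute

ROBOT

A 6-joint arm with a two-finger parallel gripper is mounted at the origin on a cart in front of the work surface, level with it; the furniture and walls round the work are solid. World frame = base frame: x ahead of the robot, y to its left, z up, the work surface at z = 0. Lengths are in m, angles in degrees, forces in N, time in s.
With the tool pointing down it reaches from about 0.275 to 0.85 m from the base axis. Payload 5.2 kg.
Tool frame: the origin (TCP) lies at the very end of the fingers, on their centre line; the grasp point (between the pads) lies 19 mm behind it; z points along the fingers, y is the line along which they close (so a half turn about z gives the same grasp; the last joint's range is limited). The gripper opens to 85 mm and grips with 20 to 120 N. Pads are 22 mm wide; open, the fingers measure 114 mm over their backs; the gripper's body (76 mm by 85 mm) begins 54 mm behind the grasp point. The pads swing forward as they close: fully open they stand 13 mm farther back than shut.
Start: joints at [58.625, 14.817, 87.949, -0, 77.235, -11.62], TCP at [0.186, 0.518, 0.231] pointing down, gripper open.
Joint ranges: [-179.93, 179.93], [-52.35, 119.4], [10.71, 147.94], [-69.91, 249.91], [12.55, 155.21], [-178.61, 178.61]. Speed limits (degrees/s): [147.25, 147.25, 180, 180, 180, 180].

INTERFACE

Orientations are given as a 3x3 rotation matrix whose columns are the frame's x, y, z axes.
In Python, from plant import env, eyes gives the robot as it stands.
- The arm moves only by the shell command python3 -m inch 'ROWS' [FORCE]. ROWS is a JSON object of lists of equal length, an entry for each row: "xyz": the shift along the tool's x, y, z in units of 0.2 m (1.0 is 0.2 m), a list of three; "delta_rot": the turn, a rotation vector about the tool's x, y, z in units of pi/2 rad (1.0 is pi/2 rad), a list of three; "jaw": the closure, from -1 (fully open) to 1 (shut). A call has 1 to 20 rows; each row is the pose to reach, as a shift and turn from the pose commanded when the call began, along the tool's axes at that moment; what a row does not reach only later rows make up. A row lasts 1/10 s, in which the tool goes at most 50 mm and 8.59 degrees, less where a joint would pass 70% of its speed; a pose out of reach is approached as far as the arm can. A call with a number of a shift or a turn outside -1 to 1 is refused whole. A call with a gripper value outside its range is refused whole. The fingers move at their own pace and stop on an object; FORCE is the grip in N (left out, the last holds). Time passes only in rows, so rows that repeat a pose let the fingers close. It gives the time, the measured TCP pose, the force, the opening and the grip force at its end, in the units of the state.
- env.observe(): the state, without advancing time (a new reading comes with each control period).
- eyes.grab_frame(name): name is "scene" or "top" or "wrist"; returns (picture, depth): 420x560x3 uint8, blue, green, red; 420x560 float32, m along the optical axis (not along the pixel's ray), 0 where there is no reading.
- eyes.camera_params(name): a dict with "intrinsics" (3x3 intrinsics, pixels), "k1" (the pictures are not rectified: a ray, as slopes to the right and down, at radius r is drawn at 1 + k1 r^2 times it, then the intrinsics apply), "eye" and "attitude" of the camera in the world. Camera axes: x right, y up, looking along -z (the intrinsics and any distortion apply to the point x, -y, -z); pixel columns grow to the right and rows downward; lengths in m; the calibration is good to about 2 mm. A picture is of the moment at which its call begins: read the wrist's pose just before it. camera_params takes no time and is no camera call; for the wrist camera it gives the pose at the moment of the call.
- env.hand_in(): hands the job in; it is judged then, once.
The state is a dict: "time_s": time; "joints": joint angles; "dq": joint speeds; "tau": joint torques, N m; "ee_pos": TCP position; "tcp_rot": TCP orientation; "contact_force": force on the tool from outside, world axes, zero at the start; "moment": the same for the moment, N m; "finger_gap": finger opening in m; "grip_force": force on a finger pad.
Only numpy, scipy, OpenCV 4.12 (cv2) and the standard library are available. Lean on these libraries where they do the work, as an engineer would, in place of code of your own. Each camera call takes 0.05 s, during which the arm holds its last target. There are 200 camera calls.

TASK

Discard the used culture dish: keeping it on the raised deck (never lift it), slide it to the right until it meets the sprung orange counter plate and gently press the plate in about half way for a moment, without bottoming it. Then push the dish over the front edge through the gap in the lip beside the plate, so that it drops down the chute and comes to rest in the white bin below. Do not ram the dish against anything, and leave the glassware round about standing where it is.

Things in the scene. Friction and masses are not known exactly. Their poses are not given: they have to be found in the camera images.
- dish: closed round culture dish, clear with a pale filling, 60 mm across (rim 64), 15 to 18 mm tall, about 80 g, loose, lying flat on the deck left of the gap, its centre 80 to 95 mm behind the deck's front edge. Origin: centre of its underside, z up.
- station: fixed discard station with a raised aluminium deck. Origin: on the worktop, straight below the front edge of the deck (the edge towards the robot); x points away from the robot across the deck, y along the deck to the left, z up. Lip, gap, chute, bin and counter plate are one unit clamped firmly somewhere along the deck: its place is not reported and must be seen or felt.
- deck (a point): point on the deck's top face, station (75, 0, 110) mm, axes as the station's. The deck is 110 mm above the worktop, from station x 0 to 150 mm and y -230 to +130 mm, clear above; a low strip 6 mm tall runs along its back edge (x 145 to 150 mm).
- front_edge (a point): point on the deck's front edge, station (0, 0, 110) mm. A dark steel lip 10 mm tall (x -4 to +2 mm) runs along this edge, broken by one gap 72 mm wide whose middle lies anywhere from station y -130 to -60 mm (not reported). Below the gap a slippery steep slope leads to a white open bin, floor 25 mm above the worktop, inner width 96 mm, walls 62 mm tall, station x -164 to 0 mm.
- counter (a joint): sprung orange upright plate right of the gap, facing left (+y), station x 30 to 94 mm, 24 mm tall. 0 m untouched, grows as pushed right (station -y), hard end at 0.014. Yields from 4 N, then 1 N per mm (11 N at half way, plus 1 to 2 N for the sliding dish); half way means 0.004 to 0.010. Springs back when let go. A dish just touching the untouched plate is centred on the gap within 2 mm: slide it right to find it.
- bottle: clear reagent bottle with cream contents and blue cap, 57 mm across, 110 mm tall, a bystander behind the station. Origin: centre of its underside.
- conical: conical glass flask, 64 mm across, 104 mm tall, a bystander behind the station. Origin: centre of its underside.
- jar: small clear sample jar with white cap, 33 mm across, 55 mm tall, a bystander in front of the deck, left of the bin. Origin: centre of its underside.

How it is judged:
By the outcome, as a careful person would: the job done as asked, in the order asked, and still so for the second after the job is handed in, with the robot touching nothing.
It also fails if it takes over 62 s, if anything falls off the work surface, if the arm or the gripper's body presses on something with over 40 N, if the wrist force passes 120 N, or if a joint passes its speed limit or range.

## Working session

There is one attempt and no reset: what is moved stays moved. The work goes in short steps, Python scripts to look and compute and a shell command to move; the robot and the scene stay as the last step left them, time stands still between calls to the robot, and variables do not carry over. Pictures are saved under pics/ and viewed, at most 10 in all, crops included, and the job is handed in when it is done.

```bash
ls; mkdir -p pics; cat > h.py <<'E'
import numpy as np, cv2
from plant import env, eyes
def ray(name,u,v,p=None):
    p=p or eyes.camera_params(name)
    K=np.array(p["intrinsics"],float)
    d=np.array([[p["k1"],0,0,0]]) if False else np.array([p["k1"],0,0,0.])
    x,y=cv2.undistortPoints(np.array([[[u,v]]],float),K,d)[0,0]
    return np.array(p["eye"],float),np.array(p["attitude"],float)@np.array([x,-y,-1.0])
def onz(name,u,v,z,p=None):
    e,r=ray(name,u,v,p); return e+r*(z-e[2])/r[2]
E
python3 - <<'E'
from h import *
print({k:np.round(v,3) for k,v in env.observe().items()})
for n in ("scene","top"):
    im,d=eyes.grab_frame(n); cv2.imwrite(f"pics/{n}0.png",im); np.save(f"{n}0.npy",d)
    print(eyes.camera_params(n))
E
```

```text
pics
{'time_s': np.float64(0.0), 'joints': array([ 5.8624e+01,  1.4862e+01,  8.8014e+01, -1.0000e-03,  7.7235e+01,
       -1.1620e+01]), 'dq': array([ 0.031, -0.096, -0.085, -0.09 ,  0.004,  0.017]), 'tau': array([-0.0000e+00, -4.4603e+01, -2.9057e+01, -0.0000e+00,  1.2000e-02,
        0.0000e+00]), 'ee_pos': array([0.186, 0.517, 0.23 ]), 'tcp_rot': array([[-0.941,  0.338, -0.001],
       [ 0.338,  0.941, -0.002],
       [ 0.   , -0.002, -1.   ]]), 'contact_force': array([ 0.449, -0.558, -0.243]), 'moment': array([ 0.019,  0.002, -0.014]), 'grip_force': np.float64(0.0), 'finger_gap': np.float64(0.086)}
{'intrinsics': array([[470.01954325,   0.        , 271.47965742],
       [  0.        , 470.01954325, 206.78472133],
       [  0.        ,   0.        ,   1.        ]]), 'k1': -0.15327658243421796, 'eye': array([-0.09980153, -0.10041716,  0.75694323]), 'attitude': array([[ 0.5169001 ,  0.59103601, -0.61926628],
       [-0.85583252,  0.34064761, -0.38924275],
       [-0.0191049 ,  0.73118783,  0.68190862]])}
{'intrinsics': array([[438.68150168,   0.        , 274.29832779],
       [  0.        , 438.68150168, 218.39199643],
       [  0.        ,   0.        ,   1.        ]]), 'k1': -0.05883285797123178, 'eye': array([0.44501956, 0.24931517, 1.25187583]), 'attitude': array([[ 0.02805479,  0.99844554, -0.04816044],
       [-0.99959135,  0.02828605,  0.00412694],
       [ 0.0054828 ,  0.04802498,  0.99883109]])}
```

View pics/scene0.png

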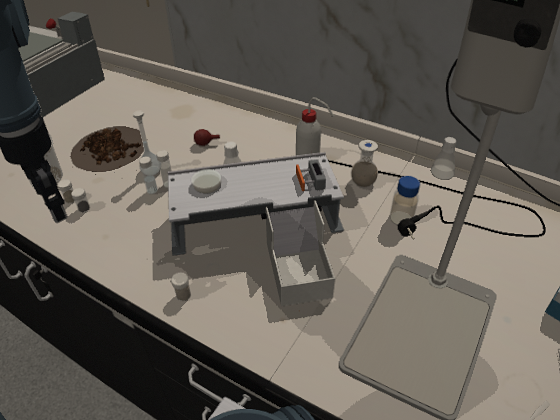

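View pics/top0.png

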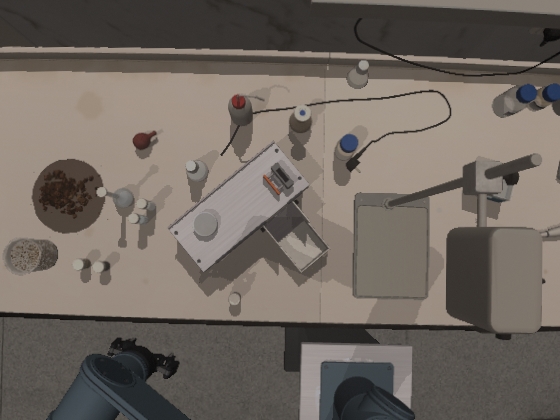

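The top view shows the deck with corners near (170,226), (276,145), (308,188) and (205,271). The dish is at (206,223), the orange plate at (271,184), the bin at (300,243) and the jar at (235,299). The scene view matches, with the dish at (205,182) and the plate at (300,177).

```bash
python3 - <<'E'
from h import *
p=eyes.camera_params("top"); d=np.load("top0.npy"); im=cv2.imread("pics/top0.png")
K=p["intrinsics"]; vv,uu=np.mgrid[:420,:560]
xy=cv2.undistortPoints(np.stack([uu,vv],-1).reshape(-1,1,2).astype(float),K,np.array([p["k1"],0,0,0.]))[:,0]
D=d.reshape(-1,1); P=(np.c_[xy*[1,-1],-np.ones(len(xy))]*D)@p["attitude"].T+p["eye"]; P=P.reshape(420,560,3)
win=(uu>150)&(uu<330)&(vv>130)&(vv<290)
m=win&(abs(P[...,2]-.11)<.007)
m=cv2.morphologyEx(m.astype(np.uint8),cv2.MORPH_OPEN,np.ones((5,5)))
n,l,s,c=cv2.connectedComponentsWithStats(m); k=1+s[1:,4].argmax()
pts=P[l==k]; print("z deck",np.median(pts[:,2]))
r=cv2.minAreaRect(pts[:,:2].astype(np.float32)); b=cv2.boxPoints(r); print(r); print(b)
# station frame from box: x axis (short side, away from robot), y left
e1=b[1]-b[0]; e2=b[2]-b[1]
L=e1 if np.linalg.norm(e1)>np.linalg.norm(e2) else e2
yx=L/np.linalg.norm(L); yx=yx*np.sign(yx[1]); xx=np.array([yx[1],-yx[0]])
c0=np.array(r[0]); o=c0-0.075*xx+0.05*yx
print("st x",xx,"y",yx,"o",o, "yaw",np.degrees(np.arctan2(xx[1],xx[0])))
np.savez("st.npz",xx=xx,yx=yx,o=o)
S=lambda q:np.array([(q[:2]-o)@xx,(q[:2]-o)@yx])*1000
hs=cv2.cvtColor(im,cv2.COLOR_BGR2HSV)
og=win&(hs[...,0]<15)&(hs[...,1]>140)&(hs[...,2]>90)
print("orange",og.sum(), [np.round(f(np.array([S(q) for q in P[og]]),0)) for f in (np.min,np.max,np.median)], np.median(P[og][:,2]))
dm=win&(P[...,2]>.119)&(P[...,2]<.14)&(uu<235)&(uu>180)
print("dish",dm.sum(),np.median(P[dm][:,2])); ys,xs=np.nonzero(dm)
q=P[dm]; q=q[q[:,2]>.122]; (cx,cy),R=cv2.minEnclosingCircle(q[:,:2].astype(np.float32)); print(cx,cy,R,S(np.array([cx,cy])), S(np.median(q,0)))
g=cv2.cvtColor(im,cv2.COLOR_BGR2GRAY)
for v,u in [(299,235)]: print("jar",P[v,u],S(P[v,u]))
for v,u in [(171,197),(109,240),(119,302),(148,347)]: print(P[v,u],S(P[v,u]))
Z=P[...,2]
for w in range(0,-0,1): pass
cv2.imwrite("pics/topc.png",cv2.resize(im[135:305,150:340],None,fx=4,fy=3.5,interpolation=cv2.INTER_CUBIC))
E
```

```text
z deck 0.10918415617299115
((0.5305843353271484, 0.3397325277328491), (0.1507287174463272, 0.3611912727355957), 41.117431640625)
[[0.3550471  0.42622674]
 [0.59256804 0.15411845]
 [0.70612156 0.25323832]
 [0.46860063 0.52534664]]
st x [0.7533635  0.65760434] y [-0.65760434  0.7533635 ] o [0.44120185 0.32808037] yaw 41.11742
orange 48 [array([  31., -153.]), array([  92., -148.]), array([  61., -150.])] 0.1344942379476407
dish 525 0.12715536187003273
0.44676822423934937 0.4122781753540039 0.0678912103176117 [59.56233856 59.77108004] [92.35522587 46.53608748]
jar [0.28008193 0.3452523  0.04933716] [-110.08953962  118.88986146]
[0.62561776 0.45876057 0.06501429] [224.86806901 -22.82301214]
[0.78500034 0.34285632 0.11775416] [ 268.72195737 -214.95171872]
[0.76413726 0.17898416 0.11373514] [ 145.24142524 -324.68736272]
[0.69112016 0.05828694 0.110725  ] [  10.86198918 -367.59988579]
```

View pics/topc.png

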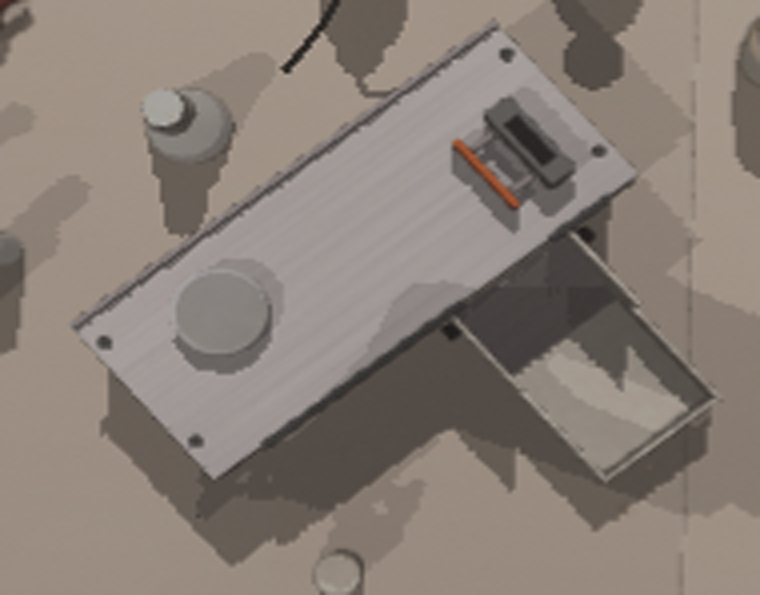

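The enlarged view shows the dish centred at crop (222,312), about station (92,46). The plate face is near y −148, so the gap middle should be near y −115. I'll use the partly open fingers as a two-point cradle. First it goes left of the dish.

```bash
cat >> h.py <<'E'
s=np.load("st.npz"); xx,yx,o=s["xx"],s["yx"],s["o"]
def st(p): q=np.array(p[:2])-o; return np.round([q@xx*1000,q@yx*1000,p[2]*1000],1)
def shift(x,y,z,ang):  # station mm target (z world mm), world angle of tool y -> tool units
    ob=env.observe(); R=ob["tcp_rot"]; t=np.r_[o+xx*x/1e3+yx*y/1e3,z/1e3]
    a=np.degrees(np.arctan2(R[1,1],R[0,1])); da=-(ang-a)
    print("now st",st(ob["ee_pos"]),"ang",round(a,2),"xyz",np.round(R.T@(t-ob["ee_pos"])/.2,4),"rz",round(((da+180)%360-180)/90,4))
E
python3 -c "
from h import *
shift(92,103,200,41.1)"
```

```text
now st [-68.2 310.6 230.5] ang 70.24 xyz [-1.2964  0.1946  0.152 ] rz 0.3238
```

```bash
python3 -m inch '{"xyz":[[-0.15,0.02,0],[-0.35,0.05,0.02],[-0.6,0.09,0.05],[-0.8,0.12,0.08],[-0.95,0.14,0.1],[-1,0.15,0.1],[-1,0.15,0.1],[-1,0.15,0.1]],"delta_rot":[[0,0,0.04],[0,0,0.1],[0,0,0.17],[0,0,0.24],[0,0,0.3],[0,0,0.3238],[0,0,0.3238],[0,0,0.3238]],"jaw":[0,0.4,0.43,0.43,0.43,0.43,0.43,0.43]}' 20; python3 - <<'E'
from h import *
shift(92,103,200,41.1)
E
```

```text
time_s: 0.9
ee_pos: [0.3832, 0.4785, 0.2112]
tcp_rot: [[-0.659, 0.752, -0.001], [0.752, 0.659, -0.0], [0.001, -0.001, -1.0]]
contact_force: [-0.9, 0.2, 0.1]
finger_gap: 0.0244
grip_force: 0.0
now st [ 55.2 151.5 211.2] ang 41.21 xyz [-0.2427  0.1838  0.0556] rz 0.0012
```

```bash
python3 -m inch '{"xyz":[[-0.08,0.06,0.02],[-0.17,0.13,0.04],[-0.24,0.18,0.055],[-0.243,0.184,0.056],[-0.243,0.184,0.056]],"delta_rot":[[0,0,0],[0,0,0],[0,0,0],[0,0,0],[0,0,0]],"jaw":[0.43,0.43,0.43,0.43,0.43]}'; python3 - <<'E'
from h import *
p=eyes.camera_params("wrist"); im,d=eyes.grab_frame("wrist"); cv2.imwrite("pics/w1.png",im); np.save("w1.npy",d)
import pickle; pickle.dump(p,open("w1.pkl","wb"))
shift(92,103,115,41.1)
E
```

```text
time_s: 1.4
ee_pos: [0.4445, 0.4654, 0.1995]
tcp_rot: [[-0.656, 0.754, -0.001], [0.754, 0.656, -0.0], [0.0, -0.001, -1.0]]
contact_force: [-0.4, -0.6, -0.5]
finger_gap: 0.0244
grip_force: 0.0
now st [ 92.6 101.8 199.8] ang 41.06 xyz [ 0.0058 -0.0025  0.424 ] rz -0.0004
```

View pics/w1.png

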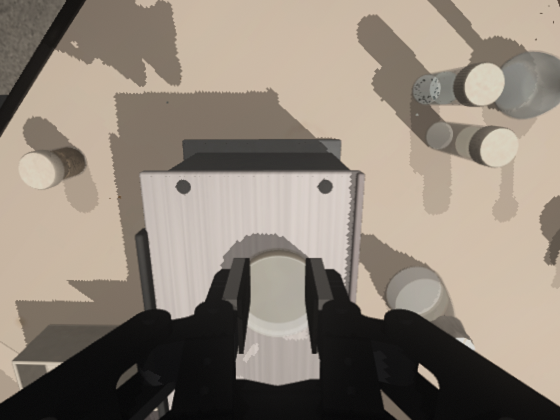

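The wrist view shows the deck's left end, with corners at about (142,172) and (362,172). The dish circle is around (279,292), radius about 42, partly hidden by the fingertips at (238,260) and (315,260).

```bash
python3 - <<'E'
from h import *
import pickle; p=pickle.load(open("w1.pkl","rb")); d=np.load("w1.npy")
for n,u,v,z in [("dish c",279,292,.126),("dish top",279,250,.126),("dish bottom",279,336,.126),("cornL",142,172,.11),("cornR",357,172,.11)]:
    print(n,st(onz("w",u,v,z,p)))
print(p["eye"],st(p["eye"]), d[290,279],d[200,250])
print("top",st(onz("top",205.5,224,.127)))
E
```

```text
dish c [ 94.3  52.5 126. ]
dish top [ 94.3  83.6 126. ]
dish bottom [ 94.3  17.  126. ]
cornL [  3.3 132.6 110. ]
cornR [145.9 132.5 110. ]
[0.3957154  0.52212402 0.34167402] [ 93.3 176.1 341.7] 0.24010591 0.24128588
top [ 90.1  44.4 127. ]
```

```bash
python3 -m inch '{"xyz":[[0.025,0,0.1],[0.025,0,0.2],[0.025,0,0.3],[0.025,0,0.37],[0.025,0,0.41],[0.025,0,0.424],[0.025,0,0.424],[0.025,0,0.424]],"delta_rot":[[0,0,0],[0,0,0],[0,0,0],[0,0,0],[0,0,0],[0,0,0],[0,0,0],[0,0,0]],"jaw":[0.43,0.43,0.43,0.43,0.43,0.43,0.43,0.43]}'; python3 - <<'E'
from h import *
shift(93,80,115,41.1)
shift(67,-60,115,41.1)
E
```

```text
time_s: 2.25
ee_pos: [0.4411, 0.47, 0.1163]
tcp_rot: [[-0.657, 0.754, 0.001], [0.754, 0.657, 0.001], [-0.0, 0.002, -1.0]]
contact_force: [0.6, -0.5, 0.0]
finger_gap: 0.0244
grip_force: 0.0
now st [ 93.3 107.  116.3] ang 41.1 xyz [-0.1349 -0.0015  0.0064] rz 0.0
now st [ 93.3 107.  116.3] ang 41.1 xyz [-0.8349 -0.1313  0.0062] rz 0.0
```

```bash
python3 -m inch '{"xyz":[[-0.025,0,0.006],[-0.045,0,0.006],[-0.06,0,0.006],[-0.072,0,0.006],[-0.084,0,0.006],[-0.096,0,0.006],[-0.108,0,0.006],[-0.12,0,0.006],[-0.135,0,0.006],[-0.155,-0.002,0.006],[-0.18,-0.007,0.006],[-0.205,-0.012,0.006],[-0.23,-0.017,0.006],[-0.255,-0.022,0.006],[-0.28,-0.027,0.006],[-0.305,-0.032,0.006],[-0.325,-0.036,0.006],[-0.34,-0.039,0.006],[-0.35,-0.04,0.006],[-0.35,-0.04,0.006]],"delta_rot":[[0,0,0],[0,0,0],[0,0,0],[0,0,0],[0,0,0],[0,0,0],[0,0,0],[0,0,0],[0,0,0],[0,0,0],[0,0,0],[0,0,0],[0,0,0],[0,0,0],[0,0,0],[0,0,0],[0,0,0],[0,0,0],[0,0,0],[0,0,0]],"jaw":[0.43,0.43,0.43,0.43,0.43,0.43,0.43,0.43,0.43,0.43,0.43,0.43,0.43,0.43,0.43,0.43,0.43,0.43,0.43,0.43]}'; python3 - <<'E'
from h import *
for n in ("scene","top"):
    im,d=eyes.grab_frame(n); cv2.imwrite(f"pics/{n}2.png",im); np.save(f"{n}2.npy",d)
im=cv2.imread("pics/scene2.png"); im2=cv2.imread("pics/top2.png")
a=cv2.resize(im[120:270,130:370],(640,300)); b=cv2.resize(im2[135:285,150:340],(380,300))
cv2.imwrite("pics/c2.png",np.hstack([a[:,:410],b]))
shift(67,-60,115,41.1)
E
```

```text
time_s: 4.25
ee_pos: [0.4808, 0.4113, 0.1141]
tcp_rot: [[-0.657, 0.754, 0.0], [0.754, 0.657, -0.0], [-0.0, -0.0, -1.0]]
contact_force: [0.2, -0.5, 0.7]
finger_gap: 0.0242
grip_force: 0.0
now st [ 84.7  37.  114.1] ang 41.1 xyz [-0.4848 -0.0882 -0.0044] rz 0.0
```

View pics/c2.png

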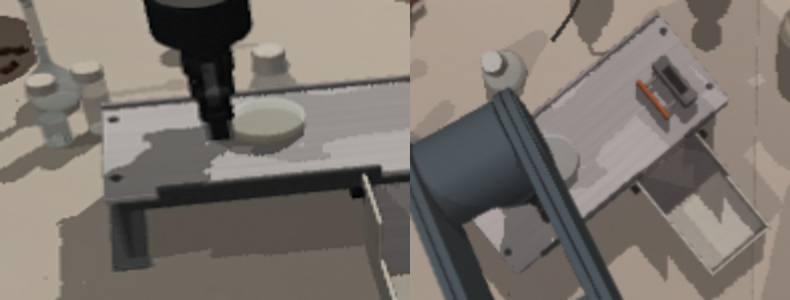

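The picture shows the dish seated ahead of the fingers, at (268,115) in the left crop, with a clear path to the plate. I'll slide on.

```bash
python3 -m inch '{"xyz":[[-0.01,-0.002,0],[-0.03,-0.006,0],[-0.055,-0.011,0],[-0.08,-0.016,0],[-0.11,-0.022,0],[-0.14,-0.028,0],[-0.17,-0.034,0],[-0.2,-0.04,0],[-0.23,-0.045,0],[-0.26,-0.05,0],[-0.29,-0.056,0],[-0.32,-0.062,0],[-0.35,-0.068,0],[-0.38,-0.073,0],[-0.405,-0.078,0],[-0.425,-0.082,0],[-0.44,-0.085,0],[-0.45,-0.088,0],[-0.455,-0.088,0],[-0.455,-0.088,0]],"delta_rot":[[0,0,0],[0,0,0],[0,0,0],[0,0,0],[0,0,0],[0,0,0],[0,0,0],[0,0,0],[0,0,0],[0,0,0],[0,0,0],[0,0,0],[0,0,0],[0,0,0],[0,0,0],[0,0,0],[0,0,0],[0,0,0],[0,0,0],[0,0,0]],"jaw":[0.43,0.43,0.43,0.43,0.43,0.43,0.43,0.43,0.43,0.43,0.43,0.43,0.43,0.43,0.43,0.43,0.43,0.43,0.43,0.43]}'; python3 - <<'E'
from h import *
ims=[]
for n in ("scene","top"):
    im,d=eyes.grab_frame(n); cv2.imwrite(f"pics/{n}3.png",im); np.save(f"{n}3.npy",d); ims.append(im)
a=cv2.resize(ims[0][130:230,220:360],(560,400),interpolation=2); b=cv2.resize(ims[1][135:285,220:320],(240,400))
cv2.imwrite("pics/c3.png",np.hstack([a,b]))
shift(67,-75,114,41.1)
E
```

```text
time_s: 6.35
ee_pos: [0.5272, 0.3314, 0.1141]
tcp_rot: [[-0.657, 0.754, 0.0], [0.754, 0.657, -0.0], [-0.0, -0.0, -1.0]]
contact_force: [-0.1, -0.1, -0.7]
finger_gap: 0.0244
grip_force: 0.0
now st [ 67.  -54.  114.1] ang 41.11 xyz [-1.052e-01 -1.000e-04  6.000e-04] rz 0.0001
```

View pics/c3.png

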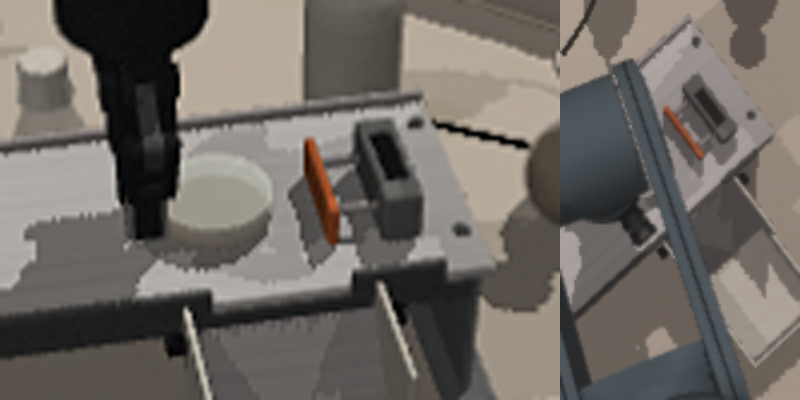

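The view shows the dish (crop centre (220,190)) still about 20–25 mm short of the plate face at (312,190). The gap edges are at crop (212,292) and (355,265).

```bash
python3 - <<'E'
from h import *
for n,cu,cv_,z in [("gapL",212,291,.12),("gapR",354,266,.12),("dishL",166,195,.124),("dishR",273,188,.124),("plate bot near",333,243,.110),("plate top near",325,180,.134),("plate top far",305,142,.134)]:
    print(n,st(onz("scene",220+cu/4-.4,130+cv_/4-.4,z)))
E
python3 -m inch '{"xyz":[[-0.01,0,0],[-0.025,0,0],[-0.04,0,0],[-0.05,0,0],[-0.06,0,0],[-0.07,0,0],[-0.07,0,0],[-0.07,0,0]],"delta_rot":[[0,0,0],[0,0,0],[0,0,0],[0,0,0],[0,0,0],[0,0,0],[0,0,0],[0,0,0]],"jaw":[0.43,0.43,0.43,0.43,0.43,0.43,0.43,0.43]}'
```

```text
gapL [ -2.1 -78.  120. ]
gapR [   2.5 -152.2  120. ]
dishL [ 72.3 -66.6 124. ]
dishR [  67.  -123.2  124. ]
plate bot near [  33.1 -148.4  110. ]
plate top near [  56.2 -148.8  134. ]
plate top far [  89.8 -145.3  134. ]
time_s: 7.25
ee_pos: [0.5365, 0.3208, 0.1141]
tcp_rot: [[-0.657, 0.754, 0.0], [0.754, 0.657, -0.0], [-0.0, -0.0, -1.0]]
contact_force: [0.4, -0.2, 0.2]
finger_gap: 0.0243
grip_force: 0.0
```

```bash
for i in 1 2 3; do :; done; python3 -m inch '{"xyz":[[-0.006,0,0],[-0.012,0,0],[-0.018,0,0],[-0.024,0,0],[-0.03,0,0],[-0.03,0,0]],"delta_rot":[[0,0,0],[0,0,0],[0,0,0],[0,0,0],[0,0,0],[0,0,0]],"jaw":[0.43,0.43,0.43,0.43,0.43,0.43]}'; python3 -c "
from h import *
shift(67,-75,114,41.1)"
```

```text
time_s: 7.85
ee_pos: [0.5405, 0.3162, 0.1141]
tcp_rot: [[-0.657, 0.754, 0.0], [0.754, 0.657, -0.0], [-0.0, 0.0, -1.0]]
contact_force: [0.3, 0.7, 0.4]
finger_gap: 0.0242
grip_force: 0.1
now st [ 67.  -74.2 114.1] ang 41.09 xyz [-0.0039 -0.0001  0.0005] rz -0.0001
```

```bash
python3 -m inch '{"xyz":[[-0.005,0,0],[-0.01,0,0],[-0.015,0,0],[-0.015,0,0],[-0.015,0,0]],"delta_rot":[[0,0,0],[0,0,0],[0,0,0],[0,0,0],[0,0,0]],"jaw":[0.43,0.43,0.43,0.43,0.43]}'
```

```text
time_s: 8.35
ee_pos: [0.5424, 0.314, 0.1141]
tcp_rot: [[-0.657, 0.754, 0.0], [0.754, 0.657, -0.0], [-0.0, 0.0, -1.0]]
contact_force: [0.6, -0.3, 0.2]
finger_gap: 0.0241
grip_force: 0.1
```

```bash
python3 -m inch '{"xyz":[[-0.004,0,0],[-0.008,0,0],[-0.01,0,0],[-0.01,0,0]],"delta_rot":[[0,0,0],[0,0,0],[0,0,0],[0,0,0]],"jaw":[0.43,0.43,0.43,0.43]}'
```

```text
time_s: 8.75
ee_pos: [0.5436, 0.3126, 0.1141]
tcp_rot: [[-0.657, 0.754, -0.0], [0.754, 0.657, 0.0], [0.0, -0.0, -1.0]]
contact_force: [-0.3, 0.5, 0.2]
finger_gap: 0.0244
grip_force: 0.3
```

```bash
python3 - <<'E'
from h import *
im,d=eyes.grab_frame("scene"); cv2.imwrite("pics/c4.png",cv2.resize(im[140:220,240:350],(770,560),interpolation=2))
E
```

```text
(no output)
```

View pics/c4.png

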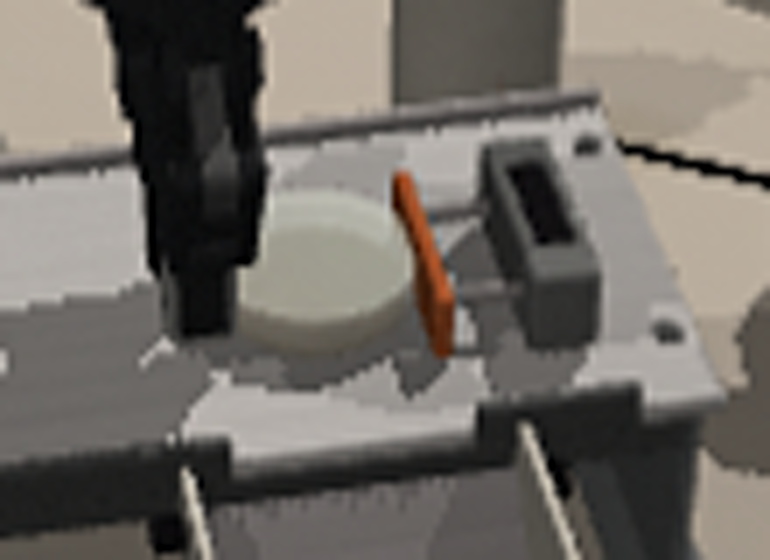

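The dish edge, at (412,270), is now next to the plate face at about (415,265), so contact is imminent. I'll continue in small steps.

```bash
python3 -m inch '{"xyz":[[-0.004,0,0],[-0.008,0,0],[-0.01,0,0],[-0.01,0,0]],"delta_rot":[[0,0,0],[0,0,0],[0,0,0],[0,0,0]],"jaw":[0.43,0.43,0.43,0.43]}'; python3 -c "
from h import *
shift(67,-85,114,41.1)"
```

```text
time_s: 9.2
ee_pos: [0.5441, 0.3119, 0.1141]
tcp_rot: [[-0.658, 0.753, -0.001], [0.753, 0.658, 0.001], [0.002, -0.0, -1.0]]
contact_force: [-4.6, 4.4, 0.6]
finger_gap: 0.0243
grip_force: 2.2
now st [ 66.9 -79.8 114.1] ang 41.12 xyz [-0.0258  0.0007  0.0002] rz 0.0002
```

```bash
python3 -m inch '{"xyz":[[-0.005,0,0],[-0.01,0,0],[-0.015,0,0],[-0.02,0,0],[-0.025,0,0],[-0.03,0,0],[-0.03,0,0],[-0.03,0,0]],"delta_rot":[[0,0,0],[0,0,0],[0,0,0],[0,0,0],[0,0,0],[0,0,0],[0,0,0],[0,0,0]],"jaw":[0.43,0.43,0.43,0.43,0.43,0.43,0.43,0.43]}'; python3 -c "
from h import *
shift(67,-79,114,41.1)"
```

```text
time_s: 10.0
ee_pos: [0.5469, 0.3085, 0.1141]
tcp_rot: [[-0.658, 0.753, -0.003], [0.753, 0.658, 0.003], [0.004, -0.001, -1.0]]
contact_force: [-5.6, 7.0, 2.4]
finger_gap: 0.0246
grip_force: 4.0
now st [ 66.8 -84.3 114.1] ang 41.13 xyz [0.0264 0.0012 0.0004] rz 0.0003
```

```bash
python3 -m inch '{"xyz":[[-0.005,0,0],[-0.01,0,0],[-0.013,0,0],[-0.013,0,0],[-0.013,0,0],[-0.013,0,0],[-0.013,0,0],[-0.013,0,0],[-0.013,0,0],[-0.013,0,0]],"delta_rot":[[0,0,0],[0,0,0],[0,0,0],[0,0,0],[0,0,0],[0,0,0],[0,0,0],[0,0,0],[0,0,0],[0,0,0]],"jaw":[0.43,0.43,0.43,0.43,0.43,0.43,0.43,0.43,0.43,0.43]}'; python3 - <<'E'
from h import *
im,d=eyes.grab_frame("scene"); cv2.imwrite("pics/s5.png",im); cv2.imwrite("pics/c5.png",cv2.resize(im[140:220,240:350],(770,560),interpolation=2))
shift(67,-79,114,41.1)
E
```

```text
time_s: 11.0
ee_pos: [0.548, 0.3071, 0.114]
tcp_rot: [[-0.658, 0.753, -0.004], [0.753, 0.658, 0.003], [0.005, -0.001, -1.0]]
contact_force: [-8.7, 9.2, 2.0]
finger_gap: 0.0245
grip_force: 5.0
now st [ 66.7 -86.1 114. ] ang 41.14 xyz [0.0354 0.0014 0.0004] rz 0.0004
```

View pics/c5.png

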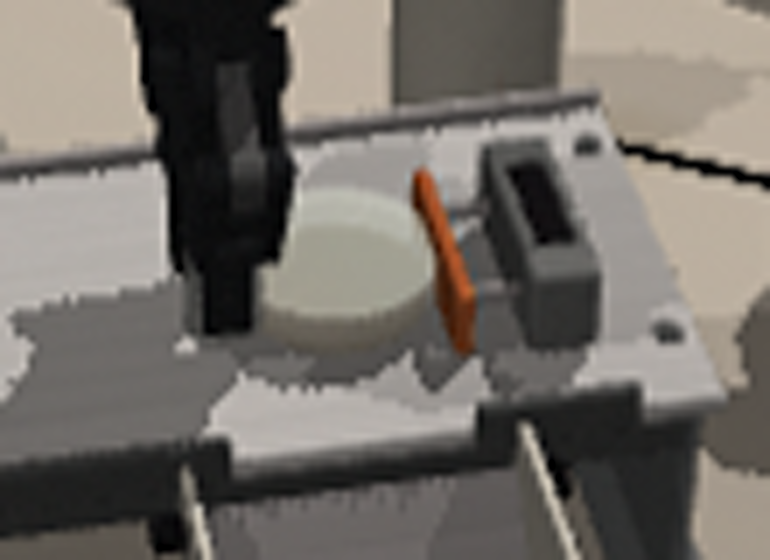

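The plate has moved in about 3 px, or 6–7 mm. At 12.7 N that agrees with half way. Next I'll ease off slowly and back away.

```bash
python3 -m inch '{"xyz":[[0.005,0,0],[0.01,0,0],[0.015,0,0],[0.02,0,0],[0.025,0,0],[0.03,0,0],[0.035,0,0],[0.04,0,0],[0.045,0,0],[0.05,0,0],[0.055,0,0],[0.06,0,0],[0.07,0,0],[0.09,0,0],[0.12,0,0],[0.16,0,0],[0.2,0,0],[0.2,0,-0.1],[0.2,0,-0.25],[0.2,0,-0.35]],"delta_rot":[[0,0,0],[0,0,0],[0,0,0],[0,0,0],[0,0,0],[0,0,0],[0,0,0],[0,0,0],[0,0,0],[0,0,0],[0,0,0],[0,0,0],[0,0,0],[0,0,0],[0,0,0],[0,0,0],[0,0,0],[0,0,0],[0,0,0],[0,0,0]],"jaw":[0.43,0.43,0.43,0.43,0.43,0.43,0.43,0.43,0.43,0.43,0.43,0.43,0.43,0.43,0.43,0.43,0.43,0.43,0.43,0.43]}'; python3 - <<'E'
from h import *
shift(130,-117,185,131.1);shift(130,-117,185,-48.9)
print(env.observe()["joints"])
im,d=eyes.grab_frame("scene"); cv2.imwrite("pics/s6.png",im); cv2.imwrite("pics/c6.png",cv2.resize(im[140:220,240:350],(770,560),interpolation=2))
E
```

```text
time_s: 13.05
ee_pos: [0.5242, 0.3357, 0.1859]
tcp_rot: [[-0.658, 0.753, 0.001], [0.753, 0.658, 0.001], [-0.0, 0.001, -1.0]]
contact_force: [0.8, -0.3, -0.1]
finger_gap: 0.0243
grip_force: 0.0
now st [ 67.5 -48.8 185.9] ang 41.15 xyz [-0.3409  0.3124  0.005 ] rz -0.9994
now st [ 67.5 -48.8 185.9] ang 41.15 xyz [-0.3409  0.3124  0.005 ] rz 1.0006
[ 2.23794665e+01  2.39409692e+01  8.12991720e+01  1.56109101e-03
  7.46748197e+01 -1.87705156e+01]
```

View pics/c6.png

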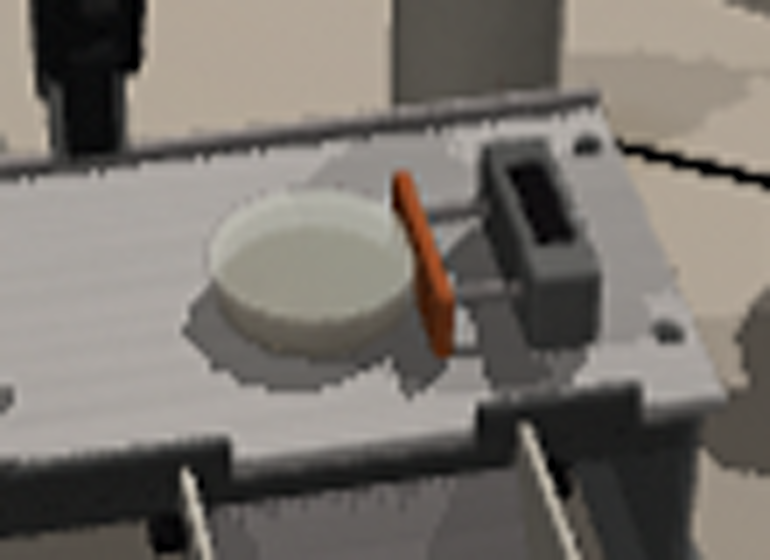

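The dish now rests against the sprung-back plate, at (210–414, 270), and lines up with the gap at (230–480). Next I'll go round behind it with the tool turned 90°.

```bash
python3 -m inch '{"xyz":[[-0.02,0.02,0],[-0.05,0.05,0],[-0.08,0.08,0],[-0.12,0.11,0],[-0.16,0.15,0],[-0.2,0.18,0],[-0.24,0.22,0],[-0.28,0.26,0],[-0.31,0.29,0],[-0.33,0.305,0],[-0.341,0.312,0],[-0.341,0.312,0],[-0.341,0.312,0],[-0.341,0.312,0]],"delta_rot":[[0,0,-0.05],[0,0,-0.13],[0,0,-0.22],[0,0,-0.31],[0,0,-0.4],[0,0,-0.49],[0,0,-0.58],[0,0,-0.67],[0,0,-0.76],[0,0,-0.85],[0,0,-0.93],[0,0,-0.98],[0,0,-1],[0,0,-1]],"jaw":[0.43,0.43,0.43,0.43,0.43,0.43,0.43,0.43,0.43,0.43,0.43,0.43,0.43,0.43]}'; python3 - <<'E'
from h import *
import pickle
p=eyes.camera_params("wrist"); im,d=eyes.grab_frame("wrist"); cv2.imwrite("pics/w7.png",im); pickle.dump(p,open("w7.pkl","wb"))
shift(130,-117,115,131.1)
for n,cu,v,z in [("gapL",230,438,.12),("gapR",480,402,.12),("dishL",210,255,.125),("dishR",413,255,.125)]:
    print(n,st(onz("scene",240+cu/7-.4,140+v/7-.4,z)))
E
```

```text
time_s: 14.5
ee_pos: [0.6157, 0.3248, 0.1835]
tcp_rot: [[-0.753, -0.658, -0.001], [-0.658, 0.753, -0.0], [0.001, 0.0, -1.0]]
contact_force: [0.0, -0.4, -0.7]
finger_gap: 0.0242
grip_force: 0.0
now st [ 129.3 -117.2  183.6] ang 131.08 xyz [-0.0037  0.0009  0.3431] rz -0.0002
gapL [ -1.5 -77.8 120. ]
gapR [  -0.3 -151.7  120. ]
dishL [ 75.2 -85.4 125. ]
dishR [  63.2 -145.7  125. ]
```

View pics/w7.png

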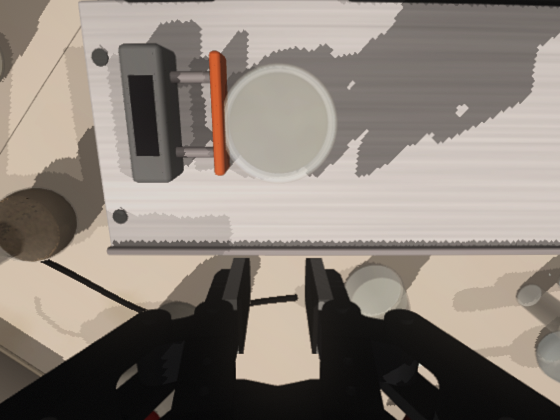

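The wrist view shows the dish circle at (280,123), radius about 56, against the orange plate at column 225. The fingers are centred near column 277, behind the back edge of the deck in the image.

```bash
python3 - <<'E'
from h import *
import pickle
p=pickle.load(open("w7.pkl","rb"))
im=cv2.imread("pics/w7.png"); g=cv2.GaussianBlur(cv2.cvtColor(im,6),(5,5),0)
c=cv2.HoughCircles(g,cv2.HOUGH_GRADIENT,1.5,100,param1=80,param2=30,minRadius=48,maxRadius=64); print(c)
u,v,r=(280,123,56) if c is None else c[0,0]
print("dish",st(onz("w",u,v,.126,p)), "R",np.linalg.norm(onz("w",u+r,v,.126,p)-onz("w",u,v,.126,p)))
print("plate face top",st(onz("w",223,60,.134,p)),st(onz("w",228,165,.134,p)))
print("back strip",st(onz("w",280,248,.116,p)))
print("finger mid at TCP",st(onz("w",277,262,.19,p)), "tcp",st(env.observe()["ee_pos"]))
E
```

```text
[[[278.25 120.75  56.55]
  [ 33.75 210.75  49.8 ]]]
dish [  64.9 -115.6  126. ] R 0.030980822073865967
plate face top [  34.7 -143.5  134. ] [  88.  -142.9  134. ]
back strip [ 144.3 -114.3  116. ]
finger mid at TCP [ 119.4 -116.3  190. ] tcp [ 129.3 -117.2  183.6]
```

```bash
python3 -m inch '{"xyz":[[0,0.006,0.05],[0,0.011,0.13],[0,0.011,0.21],[0,0.011,0.28],[0,0.011,0.325],[0,0.011,0.345],[0,0.011,0.345],[0.02,0.011,0.345],[0.045,0.011,0.345],[0.07,0.011,0.345],[0.085,0.011,0.345],[0.1,0.011,0.345],[0.112,0.011,0.345],[0.124,0.011,0.345],[0.136,0.011,0.345],[0.148,0.011,0.345],[0.16,0.011,0.345],[0.172,0.011,0.345],[0.172,0.011,0.345]],"delta_rot":[[0,0,0],[0,0,0],[0,0,0],[0,0,0],[0,0,0],[0,0,0],[0,0,0],[0,0,0],[0,0,0],[0,0,0],[0,0,0],[0,0,0],[0,0,0],[0,0,0],[0,0,0],[0,0,0],[0,0,0],[0,0,0],[0,0,0]],"jaw":[0.53,0.53,0.53,0.53,0.53,0.53,0.53,0.53,0.53,0.53,0.53,0.53,0.53,0.53,0.53,0.53,0.53,0.53,0.53]}'; python3 - <<'E'
from h import *
import pickle
p=eyes.camera_params("wrist"); im,d=eyes.grab_frame("wrist"); cv2.imwrite("pics/w8.png",im)
shift(35,-115,114,131.1)
g=cv2.GaussianBlur(cv2.cvtColor(im,6),(5,5),0)
c=cv2.HoughCircles(g,cv2.HOUGH_GRADIENT,1.5,100,param1=80,param2=35,minRadius=60,maxRadius=140); print(c)
if c is not None:
  for u,v,r in c[0,:3]: print("dish",st(onz("w",u,v,.126,p)),np.linalg.norm(onz("w",u+r,v,.126,p)-onz("w",u,v,.126,p)))
E
```

```text
time_s: 16.45
ee_pos: [0.5886, 0.3032, 0.1152]
tcp_rot: [[-0.754, -0.657, -0.0], [-0.657, 0.754, -0.0], [0.0, 0.0, -1.0]]
contact_force: [0.2, 0.7, -0.2]
finger_gap: 0.0204
grip_force: 0.1
now st [  94.7 -115.6  115.1] ang 131.1 xyz [0.2987 0.0029 0.0056] rz 0.0
[[[278.25 195.75  81.3 ]
  [ 78.75 234.75 115.95]
  [161.25 149.25 119.25]
  [507.75 270.75  88.05]
  [261.75 302.25  62.25]]]
dish [  55.  -114.2  126. ] 0.031114627198981403
dish [  71.1 -193.9  126. ] 0.04658285961421816
dish [  37.3 -157.4  126. ] 0.04401437184139843
```

```bash
python3 -m inch '{"xyz":[[0.01,0,0.003],[0.025,0.001,0.003],[0.045,0.001,0.003],[0.065,0.001,0.003],[0.085,0.001,0.003],[0.105,0.001,0.003],[0.125,0.001,0.003],[0.145,0.001,0.003],[0.16,0.001,0.003],[0.17,0.001,0.003],[0.175,0.001,0.003],[0.175,0.001,0.003]],"delta_rot":[[0,0,0],[0,0,0],[0,0,0],[0,0,0],[0,0,0],[0,0,0],[0,0,0],[0,0,0],[0,0,0],[0,0,0],[0,0,0],[0,0,0]],"jaw":[0.53,0.53,0.53,0.53,0.53,0.53,0.53,0.53,0.53,0.53,0.53,0.53]}'; python3 - <<'E'
from h import *
p=eyes.camera_params("wrist"); im,d=eyes.grab_frame("wrist"); cv2.imwrite("pics/w9.png",im)
shift(35,-115,114,131.1)
g=cv2.GaussianBlur(cv2.cvtColor(im,6),(5,5),0)
c=cv2.HoughCircles(g,cv2.HOUGH_GRADIENT,1.5,100,param1=80,param2=35,minRadius=74,maxRadius=90); print(c)
for u,v,r in c[0,:2]: print("dish",st(onz("w",u,v,.126,p)))
im,d=eyes.grab_frame("scene"); cv2.imwrite("pics/s9.png",im)
# dark lip in wrist picture: ends of the gap along the front edge z=.12, x=2
K=p["intrinsics"]
for y in range(-170,-60,6):
    q=np.r_[o+xx*-.001+yx*y/1e3,.12]; c_=p["attitude"].T@(q-p["eye"]); uv=cv2.projectPoints(np.array([[c_[0],-c_[1],-c_[2]]]),np.zeros(3),np.zeros(3),K,np.array([p["k1"],0,0,0.]))[0][0,0]
    iu,iv=uv.round().astype(int); print(y,iu,iv,cv2.imread("pics/w9.png")[iv,iu].mean().round() if 0<=iv<420 and 0<=iu<560 else None,end="; ")
E
```

```text
time_s: 17.7
ee_pos: [0.5621, 0.2805, 0.1145]
tcp_rot: [[-0.754, -0.657, -0.0], [-0.657, 0.754, -0.0], [0.0, 0.0, -1.0]]
contact_force: [-0.2, 0.6, 1.6]
finger_gap: 0.02
grip_force: 0.4
now st [  59.8 -115.4  114.4] ang 131.1 xyz [0.1241 0.0019 0.0021] rz 0.0
[[[276.75 200.25  84.2 ]]]
dish [  21.7 -114.6  126. ]
-170 132 139 93.0; -164 147 139 93.0; -158 163 138 92.0; -152 178 138 92.0; -146 194 138 102.0; -140 210 138 101.0; -134 226 138 215.0; -128 241 138 204.0; -122 257 138 203.0; -116 273 138 202.0; -110 289 138 202.0; -104 305 138 202.0; -98 320 138 200.0; -92 336 138 150.0; -86 352 138 98.0; -80 368 138 34.0; -74 383 139 54.0; -68 399 139 53.0; -62 415 139 52.0;
```

```bash
python3 - <<'E'
from h import *
g=cv2.cvtColor(cv2.imread("pics/w9.png"),6)
print("cols",list(range(150,420,10)))
for v in range(126,166,3): print(v,g[v,150:420:10].tolist())
p=eyes.camera_params("wrist")
print([st(onz("w",u,138,.12,p)) for u in (180,190,360,370)])
E
```

```text
cols [150, 160, 170, 180, 190, 200, 210, 220, 230, 240, 250, 260, 270, 280, 290, 300, 310, 320, 330, 340, 350, 360, 370, 380, 390, 400, 410]
126 [140, 98, 95, 93, 91, 75, 76, 77, 84, 203, 222, 203, 204, 205, 204, 213, 210, 144, 95, 94, 92, 74, 74, 74, 75, 105, 148]
129 [86, 54, 41, 41, 58, 87, 87, 89, 152, 217, 205, 205, 205, 205, 204, 204, 222, 205, 87, 92, 101, 86, 35, 35, 34, 72, 38]
132 [66, 67, 67, 62, 43, 144, 149, 118, 217, 211, 206, 205, 204, 205, 205, 204, 202, 215, 151, 118, 117, 118, 36, 51, 50, 49, 49]
135 [85, 85, 85, 78, 43, 126, 119, 154, 220, 206, 207, 206, 204, 205, 204, 204, 205, 225, 183, 119, 119, 117, 35, 56, 55, 54, 55]
138 [92, 92, 93, 86, 47, 101, 101, 173, 221, 207, 207, 206, 205, 206, 205, 205, 206, 203, 213, 105, 105, 95, 34, 57, 54, 54, 54]
141 [97, 96, 97, 90, 195, 174, 175, 228, 204, 207, 208, 206, 206, 206, 206, 205, 205, 205, 222, 162, 144, 116, 33, 54, 53, 52, 51]
144 [81, 80, 79, 77, 226, 204, 200, 219, 206, 207, 208, 207, 206, 206, 205, 206, 206, 205, 227, 192, 147, 114, 133, 45, 45, 44, 43]
147 [227, 228, 228, 228, 200, 201, 210, 224, 206, 208, 208
[... 348 characters left out ...]
51, 151, 151]
156 [229, 230, 230, 229, 209, 210, 234, 205, 205, 207, 208, 208, 208, 208, 208, 208, 209, 208, 208, 230, 180, 154, 153, 153, 152, 152, 152]
159 [228, 228, 229, 204, 206, 205, 234, 205, 206, 207, 208, 208, 208, 208, 208, 209, 208, 209, 207, 226, 197, 151, 150, 149, 148, 148, 148]
162 [228, 228, 228, 205, 206, 208, 223, 205, 206, 207, 208, 208, 209, 208, 209, 209, 208, 208, 208, 209, 220, 150, 150, 150, 148, 149, 148]
165 [231, 163, 230, 228, 207, 221, 216, 205, 206, 208, 209, 209, 208, 209, 209, 209, 209, 208, 210, 207, 225, 151, 149, 149, 148, 148, 148]
[array([  -1.1, -151.4,  120. ]), array([  -1.1, -147.5,  120. ]), array([ -1.2, -83. , 120. ]), array([ -1.2, -79.2, 120. ])]
```

Gap edges are at columns ≈185 and ≈375, with the middle at 280. The dish is at 277, about 1 mm right of centre, so it will pass. I'll nudge 1 mm left and push through.

```bash
python3 -m inch '{"xyz":[[0.01,0.003,0],[0.025,0.006,0],[0.04,0.006,0],[0.055,0.006,0],[0.07,0.006,0],[0.085,0.006,0],[0.1,0.006,0],[0.115,0.006,0],[0.13,0.006,0],[0.145,0.006,0],[0.16,0.006,0],[0.175,0.006,0],[0.19,0.006,0],[0.205,0.006,0],[0.22,0.006,0],[0.225,0.006,0],[0.225,0.006,0]],"delta_rot":[[0,0,0],[0,0,0],[0,0,0],[0,0,0],[0,0,0],[0,0,0],[0,0,0],[0,0,0],[0,0,0],[0,0,0],[0,0,0],[0,0,0],[0,0,0],[0,0,0],[0,0,0],[0,0,0],[0,0,0]],"jaw":[0.53,0.53,0.53,0.53,0.53,0.53,0.53,0.53,0.53,0.53,0.53,0.53,0.53,0.53,0.53,0.53,0.53]}'; cat > look.py <<'E'
from h import *
import sys
p=eyes.camera_params("scene"); im,d=eyes.grab_frame("scene"); d0=np.load("scene0.npy")
print(st(env.observe()["ee_pos"]),env.observe()["contact_force"].round(1))
vv,uu=np.mgrid[:420,:560]
xy=cv2.undistortPoints(np.stack([uu,vv],-1).reshape(-1,1,2).astype(float),p["intrinsics"],np.array([p["k1"],0,0,0.]))[:,0]
P=((np.c_[xy*[1,-1],-np.ones(len(xy))]*d.reshape(-1,1))@p["attitude"].T+p["eye"]).reshape(420,560,3)
m=(np.abs(d-d0)>.006)&(d>0)&(d0>0)&(uu>255)&(uu<340)&(vv>195)&(vv<305)
m=cv2.morphologyEx(m.astype(np.uint8),cv2.MORPH_OPEN,np.ones((3,3)))
n,l,s,c=cv2.connectedComponentsWithStats(m)
for i in range(1,n):
    q=np.array([st(a) for a in P[l==i]]); print("changed px",s[i,4],c[i].round(),"st min",q.min(0),"med",np.median(q,0),"max",q.max(0))
E
python3 look.py
```

```text
time_s: 19.5
ee_pos: [0.5274, 0.2518, 0.1145]
tcp_rot: [[-0.754, -0.657, -0.0], [-0.657, 0.754, -0.0], [0.0, 0.0, -1.0]]
contact_force: [0.6, -0.0, 1.0]
finger_gap: 0.0203
grip_force: 0.0
[  14.9 -114.2  114.5] [ 1.   0.3 -0.4]
changed px 16 [282. 198.] st min [   2.1 -102.9  117.8] med [  4.1  -99.35 123.45] max [  9.9 -96.4 129.1]
changed px 9 [295. 197.] st min [   3.5 -127.5  117.4] med [   4.8 -125.4  120.2] max [   6.7 -123.4  123.1]
changed px 755 [300. 267.] st min [-142.6 -143.9   29.8] med [-114.5 -112.3   42.9] max [-76.  -81.5  47.7]
```

The dish lies flat in the bin: its top is at 43 mm, about 18 mm above the 25 mm floor. I'll raise the tool clear, check everything, and hand in.

```bash
python3 -m inch '{"xyz":[[-0.03,0,0],[-0.05,0,-0.05],[-0.05,0,-0.2],[-0.05,0,-0.35],[-0.05,0,-0.5],[-0.05,0,-0.6],[-0.05,0,-0.6],[-0.05,0,-0.6],[-0.05,0,-0.6],[-0.05,0,-0.6]],"delta_rot":[[0,0,0],[0,0,0],[0,0,0],[0,0,0],[0,0,0],[0,0,0],[0,0,0],[0,0,0],[0,0,0],[0,0,0]],"jaw":[0.53,0.53,0.53,0.53,0.53,0.53,0.53,0.53,0.53,0.53]}' | head -2; python3 look.py; python3 - <<'E'
from h import *
im,_=eyes.grab_frame("scene"); a=cv2.imread("pics/scene0.png")
f=cv2.absdiff(im,a).max(2)
for n,(u,v) in dict(bottle=(406,200),conical=(365,165),jar=(181,287),plate=(300,177)).items(): print(n,np.percentile(f[v-18:v+18,u-12:u+12],[50,90]))
E
```

```text
time_s: 20.55
ee_pos: [0.5345, 0.2583, 0.233]
[  24.5 -113.9  233.2] [1.7 0.5 0.6]
changed px 760 [301. 267.] st min [-143.2 -151.3   21.3] med [-114.4  -112.85   43.  ] max [-77.5 -81.4  46.7]
bottle [7. 9.]
conical [ 6. 10.]
jar [ 8. 34.]
plate [ 9. 10.]
```

```bash
python3 -c "
from plant import env
print(env.hand_in())"
```

```text
the job is handed in; nothing more can be done
None
```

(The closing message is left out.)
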